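# Move the injectors from the wash rack to the test queue rack in the same order

### The job

Move all four fuel injectors from the drip trays of the wash rack into the compartments of the empty queue rack, one to a compartment and in the same order counted from each rack's upright steel post: the injector nearest the post on the wash rack goes nearest the post on the queue rack, and so on. Lower each one in until it stands upright on the compartment's floor rather than dropping it in, and let none fall over.

Things in the scene. Friction and masses are not known exactly. Their poses are not given: they have to be found in the camera images.
- injector_round: Upright fuel injector, origin at the centre of its flat underside, z up its axis, about 0.3 kg. Black foot cap 34 mm across, 26 high; dark neck; round steel barrel 24 mm across from 45 to 96 mm height (grip at 82 mm: clears all heads); head: black, round, 30 mm across, top at 124 mm.
- injector_square: Upright fuel injector, origin at the centre of its flat underside, z up its axis, about 0.3 kg. Black foot cap 34 mm across, 26 high; dark neck; round steel barrel 24 mm across from 45 to 96 mm height (grip at 82 mm: clears all heads); head: dark, square, 26 mm wide, top at 112 mm.
- injector_stem: Upright fuel injector, origin at the centre of its flat underside, z up its axis, about 0.3 kg. Black foot cap 34 mm across, 26 high; dark neck; round steel barrel 24 mm across from 45 to 96 mm height (grip at 82 mm: clears all heads); head: flat collar 26 mm across with a thin dark stem, top at 119 mm.
- injector_branch: Upright fuel injector, origin at the centre of its flat underside, z up its axis, about 0.3 kg. Black foot cap 34 mm across, 26 high; dark neck; round steel barrel 24 mm across from 45 to 96 mm height (grip at 82 mm: clears all heads); head: round, 24 mm across, top at 109 mm, with a side pipe at 101 mm height, 16 mm thick, reaching 26 mm to its +y (at the start along the row, to the post).
- tray_round: Fixed square grey drip tray on the wash rack in which injector_round stands at the start, within 6 mm of its centre: 58 mm square outside, 52 inside, 12 high, floor 3 mm thick (its upper face 9 mm above the bench). Origin at the centre of its underside, axes as the wash rack's. The four look alike.
- tray_square: Fixed square grey drip tray on the wash rack in which injector_square stands at the start, within 6 mm of its centre: 58 mm square outside, 52 inside, 12 high, floor 3 mm thick (its upper face 9 mm above the bench). Origin at the centre of its underside, axes as the wash rack's. The four look alike.
- tray_stem: Fixed square grey drip tray on the wash rack in which injector_stem stands at the start, within 6 mm of its centre: 58 mm square outside, 52 inside, 12 high, floor 3 mm thick (its upper face 9 mm above the bench). Origin at the centre of its underside, axes as the wash rack's. The four look alike.
- tray_branch: Fixed square grey drip tray on the wash rack in which injector_branch stands at the start, within 6 mm of its centre: 58 mm square outside, 52 inside, 12 high, floor 3 mm thick (its upper face 9 mm above the bench). Origin at the centre of its underside, axes as the wash rack's. The four look alike.
- wash_rack: Fixed grey plate, 62 mm wide (x), 6 thick, that carries the four drip trays in a row along y. Origin mid-row on the bench, z up. On a grey foot at y = +136 mm one upright steel post, 24 mm across, top at 54 mm, marks the end from which places are counted. Trays at y = +90, +30, -30, -90 mm are first to fourth from the post. Any yaw, on the left or right.
- queue_rack: Fixed steel tray, 62 mm wide (x), with four empty compartments in a row along y, 52 mm square inside; floor 6 mm, rim 20 mm above the bench. Origin mid-row on the bench, z up. On a grey foot at y = +136 mm one upright steel post, 24 mm across, top at 68 mm, marks the first end. Compartments at y = +90, +30, -30, -90 mm, first to fourth.

How it is judged (in metres and radians):
At the end, for the whole second after the job is handed in: Each injector stands released and at rest on the floor of the queue rack's compartment (within 14 mm of its centre along x and along y, underside within 4 mm of the floor's height, tilt under 0.1 rad) whose place from the post is the place that its drip tray has from the post on the wash rack (((y of tray_round in the frame of wash_rack between 0.07 and 0.11 m and y of injector_round in the frame of queue_rack between 0.076 and 0.104 m) or (y of tray_round in the frame of wash_rack between 0.01 and 0.05 m and y of injector_round in the frame of queue_rack between 0.016 and 0.044 m) or (y of tray_round in the frame of wash_rack between -0.05 and -0.01 m and y of injector_round in the frame of queue_rack between -0.044 and -0.016 m) or (y of tray_round in the frame of wash_rack between -0.11 and -0.07 m and y of injector_round in the frame of queue_rack between -0.104 and -0.076 m)) and x of injector_round in the frame of queue_rack between -0.014 and 0.014 m and z of injector_round in the frame of queue_rack between 0.002 and 0.01 m and angle between each of injector_round, injector_square, injector_stem, injector_branch's own z axis and vertical below 0.1 rad and linear speed of each of injector_round, injector_square, injector_stem, injector_branch below 0.02 m/s and angular speed of each of injector_round, injector_square, injector_stem, injector_branch below 0.2 rad/s and ((y of tray_square in the frame of wash_rack between 0.07 and 0.11 m and y of injector_square in the frame of queue_rack between 0.076 and 0.104 m) or (y of tray_square in the frame of wash_rack between 0.01 and 0.05 m and y of injector_square in the frame of queue_rack between 0.016 and 0.044 m) or (y of tray_square in the frame of wash_rack between -0.05 and -0.01 m and y of injector_square in the frame of queue_rack between -0.044 and -0.016 m) or (y of tray_square in the frame of wash_rack between -0.11 and -0.07 m and y of injector_square in the frame of queue_rack between -0.104 and -0.076 m)) and x of injector_square in the frame of queue_rack between -0.014 and 0.014 m and z of injector_square in the frame of queue_rack between 0.002 and 0.01 m and ((y of tray_stem in the frame of wash_rack between 0.07 and 0.11 m and y of injector_stem in the frame of queue_rack between 0.076 and 0.104 m) or (y of tray_stem in the frame of wash_rack between 0.01 and 0.05 m and y of injector_stem in the frame of queue_rack between 0.016 and 0.044 m) or (y of tray_stem in the frame of wash_rack between -0.05 and -0.01 m and y of injector_stem in the frame of queue_rack between -0.044 and -0.016 m) or (y of tray_stem in the frame of wash_rack between -0.11 and -0.07 m and y of injector_stem in the frame of queue_rack between -0.104 and -0.076 m)) and x of injector_stem in the frame of queue_rack between -0.014 and 0.014 m and z of injector_stem in the frame of queue_rack between 0.002 and 0.01 m and ((y of tray_branch in the frame of wash_rack between 0.07 and 0.11 m and y of injector_branch in the frame of queue_rack between 0.076 and 0.104 m) or (y of tray_branch in the frame of wash_rack between 0.01 and 0.05 m and y of injector_branch in the frame of queue_rack between 0.016 and 0.044 m) or (y of tray_branch in the frame of wash_rack between -0.05 and -0.01 m and y of injector_branch in the frame of queue_rack between -0.044 and -0.016 m) or (y of tray_branch in the frame of wash_rack between -0.11 and -0.07 m and y of injector_branch in the frame of queue_rack between -0.104 and -0.076 m)) and x of injector_branch in the frame of queue_rack between -0.014 and 0.014 m and z of injector_branch in the frame of queue_rack between 0.002 and 0.01 m); the robot touches nothing.
It fails at once if an injector falls over (tilts more than 1 rad) (angle between any of injector_round, injector_square, injector_stem, injector_branch's own z axis and vertical above 1 rad).
It fails at once if an injector is let go over the queue rack more than 15 mm above its compartments' floor ((z of injector_round in the frame of queue_rack above 0.021 m and contact force between injector_round and the fingers below 0.05 N and x of injector_round in the frame of queue_rack between -0.035 and 0.035 m and y of injector_round in the frame of queue_rack between -0.125 and 0.125 m) or (z of injector_square in the frame of queue_rack above 0.021 m and contact force between injector_square and the fingers below 0.05 N and x of injector_square in the frame of queue_rack between -0.035 and 0.035 m and y of injector_square in the frame of queue_rack between -0.125 and 0.125 m) or (z of injector_stem in the frame of queue_rack above 0.021 m and contact force between injector_stem and the fingers below 0.05 N and x of injector_stem in the frame of queue_rack between -0.035 and 0.035 m and y of injector_stem in the frame of queue_rack between -0.125 and 0.125 m) or (z of injector_branch in the frame of queue_rack above 0.021 m and contact force between injector_branch and the fingers below 0.05 N and x of injector_branch in the frame of queue_rack between -0.035 and 0.035 m and y of injector_branch in the frame of queue_rack between -0.125 and 0.125 m)).
It also fails if it takes over 125 s, if anything falls off the work surface, if the arm or the gripper's body presses on something with over 40 N, if the wrist force passes 120 N, or if a joint passes its speed limit or range.

### The arm

A 6-joint arm with a two-finger parallel gripper is mounted at the origin on the work surface. World frame = base frame: x ahead of the robot, y to its left, z up, the work surface at z = 0. Lengths are in mm, angles in degrees, forces in N, time in s.
With the tool pointing down it reaches from about 350 to 850 mm from the base axis. Payload 8.1 kg.
Tool frame: the origin (TCP) lies at the very end of the fingers, on their centre line; the grasp point (between the pads) lies r.tcp_to_grasp behind it (r.tcp_to_grasp is the distance from the TCP to the grasp point, in mm); z points along the fingers, y is the line along which they close (so a half turn about z gives the same grasp; the last joint's range is limited). The gripper opens to 85 mm and grips with 20 to 120 N. Pads are 22 mm wide; open, the fingers measure 114 mm over their backs; the gripper's body (76 mm by 85 mm) begins 54 mm behind the grasp point. The pads swing forward as they close: fully open they stand 13 mm farther back than shut.
Start: joints at [-80.81, 7.471, 85.268, -0, 87.261, -4.893], TCP at [146.02, -581.965, 231.292] pointing down, gripper open.
Joint ranges: [-169.43, 169.43], [-51.17, 129.36], [1.28, 143.12], [-76.62, 256.62], [0, 156.53], [-152.29, 152.29]. Speed limits (degrees/s): [136.94, 136.94, 159.86, 180, 180, 180].

### API

Orientations are given as [roll, pitch, yaw] about the fixed x, y, z axes, in that order (R = Rz(yaw) Ry(pitch) Rx(roll)).
In Python, from bench import sense, viewer, order, r gives the robot as it stands.
- The arm moves only by the tool carry_out, never from a script. Its argument "increments" is one flat list of numbers, 7 for each row, row after row: the shift along the tool's x, y, z as a fraction of full scale, then the turn, a rotation vector about the tool's x, y, z as a fraction of full scale, then the opening, from -1 (shut) to 1 (fully open). A call has exactly 10 rows; each row is the pose to reach, as a shift and turn from the pose commanded when the call began, along the tool's axes at that moment, turning the shorter way round; what a row does not reach only later rows make up. Full scale, the value 1, is 400 mm for a shift and 2 pi rad for a turn. A row lasts 1/8 s, in which the tool goes at most 62.5 mm and 10.7 degrees, less where a joint would pass 70% of its speed; a pose out of reach is approached as far as the arm can. A call with a number of a shift or a turn outside -1 to 1 is refused whole. A call with a gripper value outside its range is refused whole. The fingers move at their own pace and stop on an object; "force" is the grip in N (left out, the last holds). Time passes only in rows, so rows that repeat a pose let the fingers close, or fill a call up. It gives the time, the measured TCP pose, the force, the opening and the grip force at its end, in the units of the state.
- sense(): the state, without advancing time (a new reading comes with each control period).
- viewer.snapshot(name): name is "scene" or "top" or "wrist"; returns the picture (400x640x3 uint8, red, green, blue); there is no depth.
- viewer.get_calibration(name): a dict with "fx", "fy", "cx", "cy" (pixels), "R" (3x3) and "t" (3): a world point X has camera coordinates R X + t. Camera axes: x right, y down, z forward; pixel columns grow to the right and rows downward; lengths in mm; the calibration is good to about 2 mm. A picture is of the moment at which its call begins: read the wrist's pose just before it. get_calibration takes no time and is no camera call; for the wrist camera it gives the pose at the moment of the call.
- order.hand_in(): hands the job in; it is judged then, once.
The state is a dict: "time": time; "joint_pos": joint angles; "qd": joint speeds; "joint_efforts": joint torques, N m; "tool_pos": TCP position; "tcp_rot": TCP orientation; "ft_force": force on the tool from outside, world axes, zero at the start; "wrist_torque": the same for the moment, N m; "finger_gap": finger opening in mm; "grip_force": force on a finger pad.
Only numpy, scipy, OpenCV 4.12 (cv2) and the standard library are available. Lean on these libraries where they do the work, as an engineer would, in place of code of your own. Each camera call takes 0.05 s, during which the arm holds its last target. There are 200 camera calls.

## Working session

There is one attempt and no reset: what is moved stays moved. The work goes in short steps, Python scripts to look and compute and a tool call to move; the robot and the scene stay as the last step left them, time stands still between calls to the robot, and variables do not carry over. Pictures are saved under pics/ and viewed, at most 17 in all, crops included, and the job is handed in when it is done.

Besides the shell and the picture viewer there is one more tool, called after "Request:" as a command line: name --argument value ..., lists and objects as JSON in quotes. carry_out: Moves the arm, as the interface text tells. Its arguments: {"type":"object","properties":{"increments":{"type":"array"},"force":{"type":"number"}},"required":["increments"]}

```bash
mkdir -p pics; cat > /dev/null
python3 - <<'E'
from bench import sense, viewer, r
import cv2, numpy as np
for n in ["scene","top","wrist"]:
    im=viewer.snapshot(n); cv2.imwrite(f"pics/{n}0.png",im[:,:,::-1])
    c=viewer.get_calibration(n); print(n,{k:np.round(v,3).tolist() for k,v in c.items()})
print(sense(), r.tcp_to_grasp)
E
```

```text
scene {'fx': 428.407, 'fy': 428.407, 'cx': 318.095, 'cy': 196.537, 'R': [[0.5, 0.866, 0.018], [0.661, -0.368, -0.654], [-0.559, 0.339, -0.756]], 't': [-251.929, -350.461, 1132.26]}
top {'fx': 475.161, 'fy': 475.161, 'cx': 320.833, 'cy': 201.468, 'R': [[0.006, -0.999, 0.035], [-0.997, -0.009, -0.074], [0.075, -0.034, -0.997]], 't': [-29.75, 533.088, 881.533]}
wrist {'fx': 335.964, 'fy': 335.964, 'cx': 319.816, 'cy': 196.659, 'R': [[0.242, -0.97, -0.001], [-0.935, -0.234, 0.266], [-0.258, -0.064, -0.964]], 't': [-599.167, -32.18, 377.572]}
{'time': 0.15, 'joint_pos': array([-8.08092492e+01,  7.50653852e+00,  8.53164776e+01,  1.56985079e-03,
        8.72620327e+01, -4.89409995e+00]), 'qd': array([ 0.08220467, -0.17906522, -0.23932925, -0.04419218, -0.07762723,
       -0.07112682]), 'joint_efforts': array([-1.36425962e-03, -5.70064366e+01, -5.01159918e+01, -4.42945875e-04,
        9.63014842e-03, -3.26982831e-05]), 'tool_pos': array([ 145.96590876, -581.5236494 ,  230.45645619]), 'tcp_rot': array([-1.79915395e+02, -8.81810424e-03,  1.40847681e+01]), 'ft_force': array([-0.36565383, -0.58619048, -0.04641707]), 'wrist_torque': array([ 0.01098418,  0.00977536, -0.02110352]), 'grip_force': 0.0, 'finger_gap': 85.41979194463606} 18.700000000000003
```

View pics/top0.png

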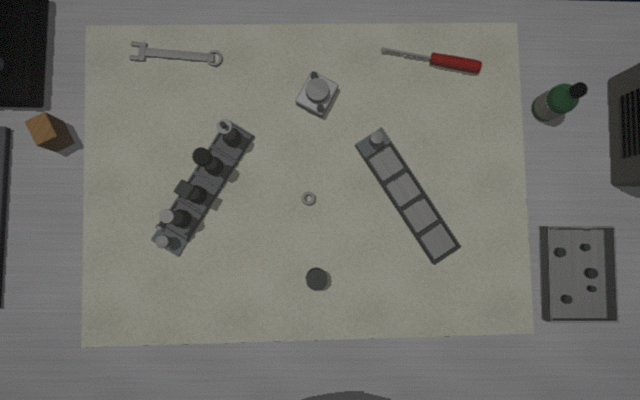

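View pics/scene0.png

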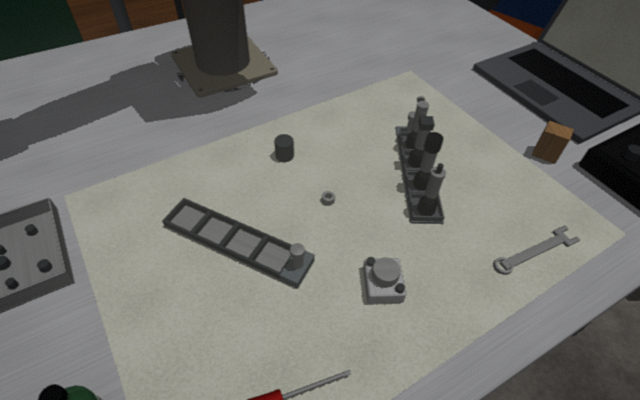

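The top view shows the wash rack on the left, with its post at about (165,240). From the post the injectors run branch?/square/round/stem, with heads at about (167,216), (185,189), (203,157) and (224,127). The queue rack is on the right with its post at (377,138). I'll enlarge these.

Run:
```python
import cv2, numpy as np
t=cv2.imread("pics/top0.png"); s=cv2.imread("pics/scene0.png")
def crop(im,x,y,w,h,k):
    c=cv2.resize(im[y:y+h,x:x+w],None,fx=k,fy=k,interpolation=cv2.INTER_CUBIC)
    c=cv2.convertScaleAbs(c,alpha=1.5)
    for i in range(0,w,10):
        cv2.line(c,(i*k,0),(i*k,4 if i%20 else 8),(0,0,255),1)
        if i%20==0: cv2.putText(c,str(x+i),(i*k,18),0,.35,(0,0,255))
    for i in range(0,h,10):
        cv2.line(c,(0,i*k),(4 if i%20 else 8,i*k),(0,0,255),1)
        if i%20==0: cv2.putText(c,str(y+i),(9,i*k+4),0,.35,(0,0,255))
    return c
a=crop(t,145,110,120,150,4)
cv2.imwrite("pics/c1.png",a)
b=crop(t,350,120,115,150,4)
cv2.imwrite("pics/c2.png",b)
cv2.imwrite("pics/c3.png",crop(s,385,90,70,140,4))
cv2.imwrite("pics/c4.png",crop(s,155,190,170,100,4))
```

```text
(no output)
```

View pics/c1.png

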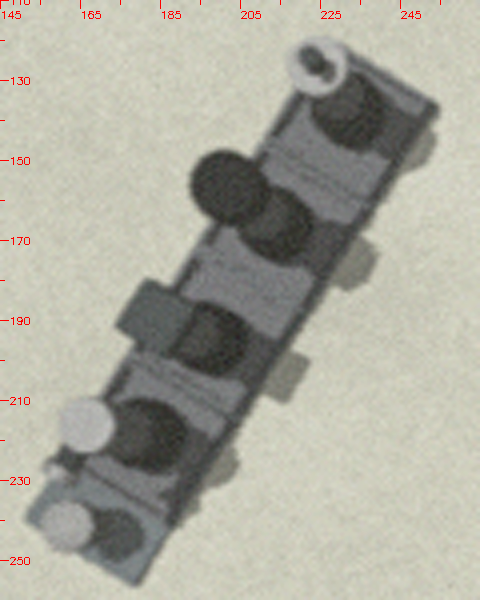

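View pics/c2.png

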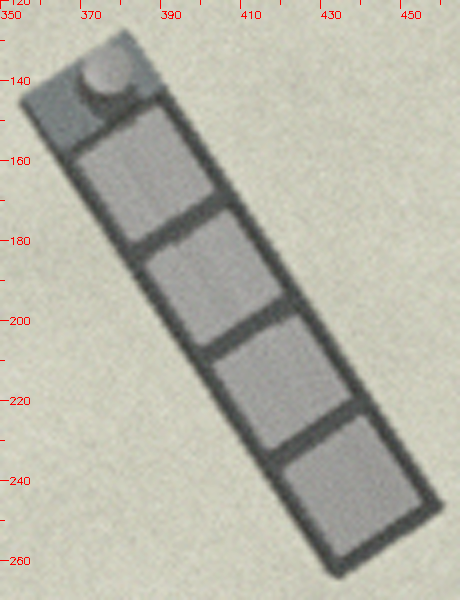

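View pics/c3.png

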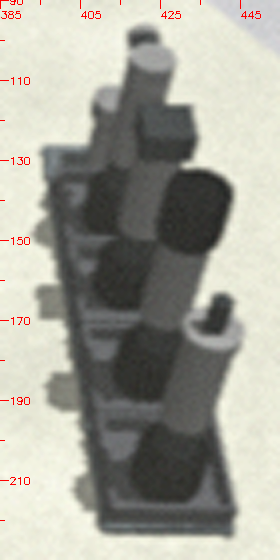

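View pics/c4.png

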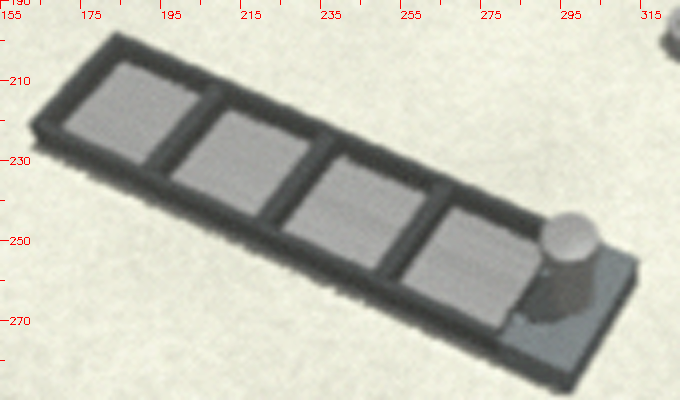

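Enlarged top view: the heads centre at stem (224.5,126.8), round (202.3,156.8), square (184.5,189.2) and branch (166.5,216.2), with the post at (161.8,241.5). In the queue rack, the post is at (376.8,137.5) and the end corners at (434,264) and (460.5,247). The scene crops show the same points, and the order from the post is branch, square, round, stem.

```bash
cat > h.py <<'E'
import numpy as np
from bench import viewer
from scipy.optimize import least_squares
C={n:viewer.get_calibration(n) for n in("scene","top")}
def proj(c,X):
    p=np.asarray(c["R"])@X+np.asarray(c["t"]); return np.array([c["fx"]*p[0]/p[2]+c["cx"],c["fy"]*p[1]/p[2]+c["cy"]])
def tri(obs):
    s=least_squares(lambda X:np.concatenate([proj(c,X)-p for c,p in obs]),[550,0,60]); return s.x,np.sqrt(2*s.cost/len(obs))
E
python3 - <<'E'
from h import *
T,S=C["top"],C["scene"]
P={"stem":((224.5,126.75),(438.5,171.75)),"round":((202.25,156.75),(435.5,138.25)),"square":((184.5,189.2),(426.25,119.25)),
"branch":((166.5,216.2),(423,104.25)),"wpost":((161.75,241.5),(411,114.5)),
"qpost":((376.75,137.5),(297.25,249.25)),"qcA":((434,264.25),(184.25,198)),"qcB":((460.5,247),(163,220.75)),
"d1":((395,175.5),(258.5,248)),"d2":((412,201.25),(229.25,235)),"d3":((429.25,228.25),(201.25,222.5))}
X={}
for k,(a,b) in P.items():
    X[k],e=tri([(T,a),(S,b)]); print(k,X[k].round(1),round(e,2))
def fit(M,cams):
    def w(p,m):
        c,s=np.cos(p[2]),np.sin(p[2]); return np.array([p[0]+c*m[0]-s*m[1],p[1]+s*m[0]+c*m[1],m[2]])
    f=lambda p:np.concatenate([proj(C[n],w(p,m))-P[k][i] for k,m in M.items() for i,n in cams])
    return min((least_squares(f,[550,0,y]) for y in(0,1.5,3,-1.5)),key=lambda s:s.cost),w
for cams in([(0,"top"),(1,"scene")],[(0,"top")],[(1,"scene")]):
    s,w=fit({"qpost":(0,136,68),"d1":(0,60,20),"d2":(0,0,20),"d3":(0,-60,20)},cams)
    print("Q",s.x[:2].round(1),np.degrees(s.x[2]).round(1),s.cost.round(2),[w(s.x,(0,y,0))[:2].round(1) for y in(90,30,-30,-90)])
    s,w=fit({"wpost":(0,136,54),"branch":(0,90,118),"square":(0,30,121),"round":(0,-30,133)},cams)
    print("W",s.x[:2].round(1),np.degrees(s.x[2]).round(1),s.cost.round(2),[w(s.x,(0,y,0))[:2].round(1) for y in(90,30,-30,-90)])
# fixed known heights, both views
from scipy.optimize import least_squares as L
for k,z in(("branch",118),("square",121),("round",133),("stem",X["stem"][2])):
    print(k,z,[L(lambda q:proj(C[n],np.array([*q,z]))-P[k][i],[550,0]).x.round(1) for i,n in((0,"top"),(1,"scene"))])
E
```

```text
stem [655.3 145.5 109.1] 1.23
round [600.1 178.7 127.8] 1.75
square [545.  207.  120.7] 0.74
branch [499.9 237.3 114.4] 0.79
wpost [455.5 261.2  49.4] 0.65
qpost [ 649.4 -124.9   63. ] 0.72
qcA [ 416.  -241.3   16.4] 0.47
qcB [ 449.2 -292.2   16.4] 0.78
d1 [ 585.8 -167.4   15.2] 0.68
d2 [ 536.  -200.3   15.4] 0.48
d3 [ 484.5 -233.4   13.9] 0.55
Q [ 536.8 -200.1] 303.3 7.1 [array([ 612. , -150.7]), array([ 561.9, -183.7]), array([ 511.8, -216.6]), array([ 461.6, -249.6])]
W [574.5 191.3] 59.8 15.61 [array([496.8, 236.6]), array([548.6, 206.4]), array([600.5, 176.2]), array([652.3, 146. ])]
Q [ 534.4 -200.2] 303.3 0.19 [array([ 609.6, -150.7]), array([ 559.5, -183.7]), array([ 509.4, -216.7]), array([ 459.2, -249.6])]
W [572.5 190. ] 58.7 4.01 [array([495.6, 236.7]), array([546.9, 205.5]), array([598.2, 174.4]), array([649.4, 143.2])]
Q [ 539.7 -200.4] -56.5 0.06 [array([ 614.8, -150.8]), array([ 564.7, -183.8]), array([ 514.6, -216.9]), array([ 464.6, -250. ])]
W [577.9 191.7] -299.0 5.3 [array([499.1, 235.2]), array([551.6, 206.2]), array([604.1, 177.1]), array([656.6, 148.1])]
branch 118 [array([499. , 235.3]), array([504. , 235.2])]
square 121 [array([544.3, 206. ]), array([545.9, 208.1])]
round 133 [array([597.4, 175.3]), array([605.3, 176.8])]
stem 109.05672120166416 [array([654. , 143.9]), array([656.1, 147.5])]
```

Request:
carry_out --increments '[0.05, -0.05, -0.005, 0, 0, -0.01, 1, 0.15, -0.15, -0.01, 0, 0, -0.03, 1, 0.25, -0.27, -0.02, 0, 0, -0.055, 1, 0.36, -0.38, -0.03, 0, 0, -0.08, 1, 0.47, -0.5, -0.04, 0, 0, -0.11, 1, 0.58, -0.61, -0.05, 0, 0, -0.14, 1, 0.67, -0.71, -0.05, 0, 0, -0.16, 1, 0.73, -0.78, -0.05, 0, 0, -0.18, 1, 0.755, -0.807, -0.05, 0, 0, -0.188, 1, 0.755, -0.807, -0.05, 0, 0, -0.188, 1]'

```text
time: 1.4
tool_pos: [360.5, -195.2, 251.2]
tcp_rot: [-180.0, 0.0, 81.8]
ft_force: [-0.0, -0.9, -0.3]
finger_gap: 85.3
grip_force: 0.0
```

```bash
cat > go.py <<'E'
import sys, numpy as np
from bench import sense
from scipy.spatial.transform import Rotation as Ro
def go(x,y,z,yaw):
    s=sense(); R=Ro.from_euler("xyz",s["tcp_rot"],degrees=True)
    d=R.inv().apply(np.array([x,y,z])-s["tool_pos"])/400
    rv=(R.inv()*Ro.from_euler("xyz",[180,0,yaw],degrees=True)).as_rotvec()/(2*np.pi)
    print("t",round(s["time"],2),"pos",s["tool_pos"].round(1),"rot",s["tcp_rot"].round(1),"gap",round(s["finger_gap"],1),"grip",round(s["grip_force"],1),"F",s["ft_force"].round(1))
    print("shift",d.round(4),"turn",rv.round(4))
if __name__=="__main__": go(*map(float,sys.argv[1:5]))
E
python3 go.py 574 191 250 149.5
```

```text
t 1.4 pos [ 360.5 -195.2  251.2] rot [-180.     0.    81.8] gap 85.3 grip 0.0 F [-0.  -0.9 -0.3]
shift [1.0318 0.3904 0.0026] turn [-1.000e-04  0.000e+00 -1.881e-01]
```

Request:
carry_out --increments '[0.07, 0.03, 0, 0, 0, -0.01, 1, 0.18, 0.07, 0, 0, 0, -0.03, 1, 0.31, 0.12, 0, 0, 0, -0.055, 1, 0.44, 0.17, 0, 0, 0, -0.08, 1, 0.58, 0.22, 0, 0, 0, -0.11, 1, 0.72, 0.28, 0, 0, 0, -0.135, 1, 0.84, 0.33, 0, 0, 0, -0.16, 1, 0.94, 0.37, 0, 0, 0, -0.18, 1, 1, 0.39, 0, 0, 0, -0.188, 1, 1, 0.39, 0, 0, 0, -0.188, 1]'

```text
time: 2.65
tool_pos: [573.0, 177.7, 250.3]
tcp_rot: [-179.9, -0.0, 149.4]
ft_force: [-0.4, -0.3, -0.5]
finger_gap: 85.7
grip_force: 0.0
```

```bash
python3 - <<'E'
from bench import viewer, sense
import cv2, numpy as np, pickle
print(sense()["tool_pos"],sense()["tcp_rot"])
c=viewer.get_calibration("wrist"); im=viewer.snapshot("wrist"); pickle.dump(c,open("w1.pkl","wb"))
cv2.imwrite("pics/w1.png",cv2.convertScaleAbs(im[:,:,::-1],alpha=1.4))
E
python3 go.py 500 236 250 149.5
```

```text
[572.95915424 177.67172719 250.25163678] [-1.79934642e+02 -4.41547410e-02  1.49363197e+02]
t 2.7 pos [572.5 176.8 250.4] rot [-179.9   -0.   149.3] gap 85.8 grip 0.0 F [ 0.8 -0.9  0.5]
shift [0.2315 0.0346 0.0011] turn [-0.0002 -0.0001 -0.0006]
```

View pics/w1.png

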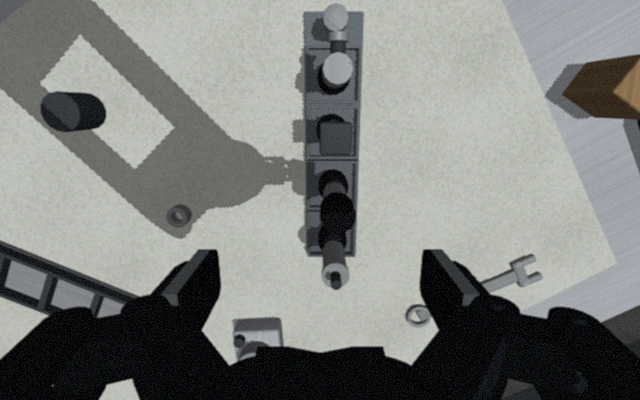

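The wrist view shows the rack upright in the picture. Head tops are at branch (338,68), square (336,138), round (337,213) and stem collar (335,272); the post top is at (335,17). I'll solve these together with the top and scene pixels.

Run:
```python
from h import *
import pickle
W=pickle.load(open("w1.pkl","rb")); T,S=C["top"],C["scene"]
P={"branch":((338,68),118,(166.5,216.2),(423,104.25)),"square":((336,138),121,(184.5,189.2),(426.25,119.25)),"round":((337,213),133,(202.25,156.75),(435.5,138.25)),"stem":((335,272),112,(224.5,126.75),(438.5,171.75)),"post":((335,17),54,(161.75,241.5),(411,114.5))}
for k,(p,z,a,b) in P.items():
    q=least_squares(lambda q:proj(W,np.array([*q,z]))-p,[550,190]).x
    print(k,q.round(1),"tri all",[v.round(1) for v in (tri([(W,p),(T,a),(S,b)])[0], tri([(W,p),(T,a)])[0])])
```

```text
branch [500.6 237.8] tri all [array([500.2, 238. , 113.9]), array([499.8, 239.1, 104.4])]
square [545.4 210.1] tri all [array([545.3, 209.4, 118.6]), array([546.8, 209.9, 105.7])]
round [596.7 180.8] tri all [array([599.2, 179.8, 126. ]), array([600.9, 178.9, 118.4])]
stem [651.9 148.1] tri all [array([654.6, 146.7, 107. ]), array([656.5, 145.6, 101.9])]
post [457.9 263. ] tri all [array([456.2, 263.3,  47.6]), array([455.7, 264.8,  41.3])]
```

Request:
carry_out --increments '[0.06, 0.01, 0, 0, 0, 0, 1, 0.16, 0.027, 0, 0, 0, 0, 1, 0.232, 0.038, 0, 0, 0, 0, 1, 0.232, 0.038, 0.04, 0, 0, 0, 1, 0.232, 0.038, 0.12, 0, 0, 0, 1, 0.232, 0.038, 0.22, 0, 0, 0, 1, 0.232, 0.038, 0.32, 0, 0, 0, 1, 0.232, 0.038, 0.4, 0, 0, 0, 1, 0.232, 0.038, 0.443, 0, 0, 0, 1, 0.232, 0.038, 0.443, 0, 0, 0, 1]'

```text
time: 3.95
tool_pos: [498.9, 237.4, 72.6]
tcp_rot: [-179.9, -0.1, 149.4]
ft_force: [0.2, -0.1, -0.0]
finger_gap: 85.1
grip_force: 0.0
```

```bash
python3 go.py 500.3 237 73 149.6
python3 - <<'E'
from bench import viewer
import cv2
im=viewer.snapshot("wrist"); cv2.imwrite("pics/w2.png",cv2.convertScaleAbs(im[:,:,::-1],alpha=1.4))
E
```

```text
t 3.95 pos [498.9 237.4  72.6] rot [-1.799e+02 -1.000e-01  1.494e+02] gap 85.1 grip 0.0 F [ 0.2 -0.1 -0. ]
shift [-0.0035  0.001  -0.0009] turn [-0.0004 -0.0003 -0.0006]
```

View pics/w2.png

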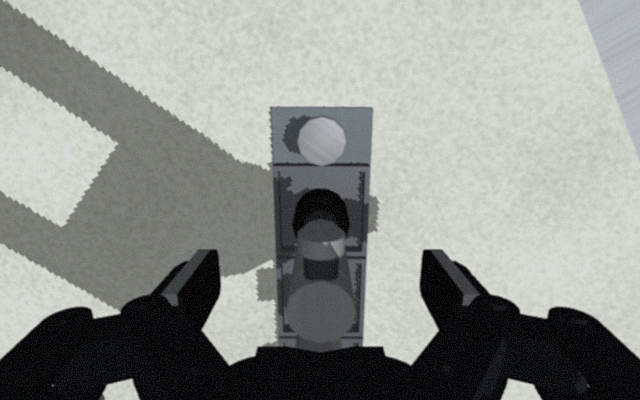

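The injector sits centred between the fingers: head at column 320, finger tips at 217 and 422. Closing now.

Request:
carry_out --increments '[0, 0, 0, 0, 0, 0, 0.4, 0, 0, 0, 0, 0, 0, 0, 0, 0, 0, 0, 0, 0, -0.3, 0, 0, 0, 0, 0, 0, -0.6, 0, 0, 0, 0, 0, 0, -1, 0, 0, 0, 0, 0, 0, -1, 0, 0, 0, 0, 0, 0, -1, 0, 0, 0, 0, 0, 0, -1, 0, 0, 0, 0, 0, 0, -1, 0, 0, 0, 0, 0, 0, -1]' --force 50

```text
time: 5.25
tool_pos: [500.1, 238.2, 74.8]
tcp_rot: [-180.0, 0.0, 149.4]
ft_force: [-2.9, -1.5, 6.3]
finger_gap: 22.7
grip_force: 48.7
```

```bash
python3 go.py 612 -150.7 240 33.3
```

```text
t 5.25 pos [500.1 238.2  74.8] rot [-180.     0.   149.4] gap 22.7 grip 48.7 F [-2.9 -1.5  6.3]
shift [-0.7353 -0.6951 -0.4126] turn [1.000e-04 1.000e-04 3.226e-01]
```

Request:
carry_out --increments '[0, 0, -0.02, 0, 0, 0, -1, 0, 0, -0.06, 0, 0, 0, -1, 0, 0, -0.12, 0, 0, 0, -1, 0, 0, -0.19, 0, 0, 0, -1, 0, 0, -0.26, 0, 0, 0, -1, 0, 0, -0.32, 0, 0, 0, -1, 0, 0, -0.37, 0, 0, 0, -1, 0, 0, -0.4, 0, 0, 0, -1, 0, 0, -0.413, 0, 0, 0, -1, 0, 0, -0.413, 0, 0, 0, -1]'

```text
time: 6.5
tool_pos: [499.8, 238.4, 239.0]
tcp_rot: [-180.0, -0.0, 149.4]
ft_force: [-1.0, -0.0, -3.6]
finger_gap: 22.9
grip_force: 49.2
```

Request:
carry_out --increments '[-0.03, -0.03, 0, 0, 0, 0.01, -1, -0.09, -0.085, 0, 0, 0, 0.03, -1, -0.16, -0.15, 0, 0, 0, 0.055, -1, -0.23, -0.22, 0, 0, 0, 0.08, -1, -0.3, -0.285, 0, 0, 0, 0.105, -1, -0.37, -0.35, 0, 0, 0, 0.13, -1, -0.43, -0.405, 0, 0, 0, 0.15, -1, -0.48, -0.455, 0, 0, 0, 0.17, -1, -0.5, -0.475, 0, 0, 0, 0.18, -1, -0.5, -0.475, 0, 0, 0, 0.18, -1]'

```text
time: 7.75
tool_pos: [575.0, -28.5, 238.2]
tcp_rot: [-179.9, 0.0, 84.5]
ft_force: [0.4, -0.8, -3.3]
finger_gap: 22.6
grip_force: 49.3
```

```bash
python3 go.py 612 -150.7 240 33.3
```

```text
t 7.75 pos [575.  -28.5 238.2] rot [-179.9    0.    84.5] gap 22.6 grip 49.3 F [ 0.4 -0.8 -3.3]
shift [-0.2951  0.1215 -0.0045] turn [-0.0002  0.0002  0.1421]
```

Request:
carry_out --increments '[-0.03, 0.012, 0, 0, 0, 0.01, -1, -0.08, 0.03, 0, 0, 0, 0.035, -1, -0.14, 0.055, 0, 0, 0, 0.06, -1, -0.2, 0.08, 0, 0, 0, 0.085, -1, -0.25, 0.1, 0, 0, 0, 0.11, -1, -0.28, 0.115, -0.003, 0, 0, 0.13, -1, -0.295, 0.121, -0.003, 0, 0, 0.142, -1, -0.295, 0.121, -0.003, 0, 0, 0.142, -1, -0.295, 0.121, -0.003, 0, 0, 0.142, -1, -0.295, 0.121, -0.003, 0, 0, 0.142, -1]'

```text
time: 9.0
tool_pos: [612.6, -148.3, 240.4]
tcp_rot: [-180.0, 0.0, 33.6]
ft_force: [-0.5, 0.8, -2.9]
finger_gap: 22.9
grip_force: 49.4
```

```bash
python3 - <<'E'
from bench import viewer
import cv2,pickle
c=viewer.get_calibration("wrist"); im=viewer.snapshot("wrist"); pickle.dump(c,open("w3.pkl","wb"))
cv2.imwrite("pics/w3.png",cv2.convertScaleAbs(im[:,:,::-1],alpha=1.4))
E
python3 go.py 612 -150.7 240 33.3
```

```text
t 9.05 pos [ 612.6 -148.4  240.5] rot [-180.     0.    33.6] gap 22.6 grip 49.4 F [ 0.3 -0.1 -2.5]
shift [-0.0044  0.0039  0.0012] turn [-0.      0.      0.0008]
```

View pics/w3.png

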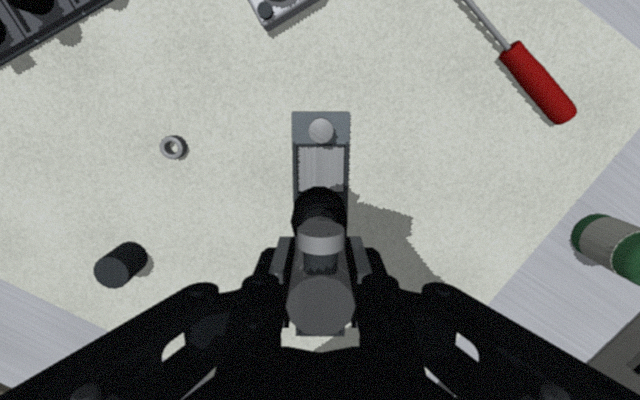

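The branch injector hangs upright with its head at (320,300). The queue post top is at (321,130), and the first compartment's inner rim corners are at about (297,146) and (346,146).

Run:
```python
from h import *
import pickle
W=pickle.load(open("w3.pkl","rb")); a=np.radians(-56.7); ry=np.array([-np.sin(a),np.cos(a)])
for p,z,y in(((321,130),68,136),((321.5,145),20,116),((321,112),20,0)):
    q=least_squares(lambda q:proj(W,np.array([*q,z]))-p,[650,-120]).x
    print(p,q.round(1),"-> comp1",(q-ry*(y-90)).round(1) if y else "")
# expected head of held injector at TCP xy
print(proj(W,np.array([612.6,-148.4,240.5+18.7+27])))
```

```text
(321, 130) [ 651.4 -124.3] -> comp1 [ 612.9 -149.6]
(321.5, 145) [ 635.7 -135.7] -> comp1 [ 613.9 -149.9]
(321, 112) [ 663.9 -116.2] -> comp1 
[319.47524357 320.62079226]
```

Request:
carry_out --increments '[-0.007, 0.004, 0.02, 0, 0, 0, -1, -0.007, 0.004, 0.07, 0, 0, 0, -1, -0.007, 0.004, 0.14, 0, 0, 0, -1, -0.007, 0.004, 0.21, 0, 0, 0, -1, -0.007, 0.004, 0.28, 0, 0, 0, -1, -0.007, 0.004, 0.34, 0, 0, 0, -1, -0.007, 0.004, 0.38, 0, 0, 0, -1, -0.007, 0.004, 0.4, 0, 0, 0, -1, -0.007, 0.004, 0.412, 0, 0, 0, -1, -0.007, 0.004, 0.412, 0, 0, 0, -1]'

```text
time: 10.3
tool_pos: [611.6, -151.9, 76.1]
tcp_rot: [180.0, -0.0, 33.5]
ft_force: [-0.9, 0.8, -3.8]
finger_gap: 23.0
grip_force: 49.4
```

Request:
carry_out --increments '[0, 0, 0.003, 0, 0, 0, -1, 0, 0, 0.006, 0, 0, 0, -1, 0, 0, 0.009, 0, 0, 0, -1, 0, 0, 0.01, 0, 0, 0, -1, 0, 0, 0.01, 0, 0, 0, -1, 0, 0, 0.01, 0, 0, 0, -1, 0, 0, 0.01, 0, 0, 0, -1, 0, 0, 0.01, 0, 0, 0, -1, 0, 0, 0.01, 0, 0, 0, -1, 0, 0, 0.01, 0, 0, 0, -1]'

```text
time: 11.55
tool_pos: [611.3, -151.7, 71.8]
tcp_rot: [180.0, -0.0, 33.5]
ft_force: [-1.1, 0.7, -1.1]
finger_gap: 23.2
grip_force: 49.6
```

The load is coming off the wrist, so it has touched the floor. Releasing, then rising.

Request:
carry_out --increments '[0, 0, 0.001, 0, 0, 0, -0.6, 0, 0, 0.001, 0, 0, 0, -0.4, 0, 0, 0.001, 0, 0, 0, -0.2, 0, 0, 0.001, 0, 0, 0, 0, 0, 0, 0.001, 0, 0, 0, 0.3, 0, 0, 0.001, 0, 0, 0, 0.6, 0, 0, 0.001, 0, 0, 0, 1, 0, 0, 0.001, 0, 0, 0, 1, 0, 0, 0.001, 0, 0, 0, 1, 0, 0, 0.001, 0, 0, 0, 1]'

```text
time: 12.8
tool_pos: [611.3, -151.8, 71.3]
tcp_rot: [-180.0, -0.0, 33.5]
ft_force: [-0.2, -0.1, -0.1]
finger_gap: 85.3
grip_force: 0.0
```

Request:
carry_out --increments '[0, 0, -0.03, 0, 0, 0, 1, 0, 0, -0.09, 0, 0, 0, 1, 0, 0, -0.17, 0, 0, 0, 1, 0, 0, -0.26, 0, 0, 0, 1, 0, 0, -0.34, 0, 0, 0, 1, 0, 0, -0.4, 0, 0, 0, 1, 0, 0, -0.43, 0, 0, 0, 1, 0, 0, -0.43, 0, 0, 0, 1, 0, 0, -0.43, 0, 0, 0, 1, 0, 0, -0.43, 0, 0, 0, 1]'

```text
time: 14.05
tool_pos: [610.6, -151.6, 241.7]
tcp_rot: [-179.9, 0.1, 33.5]
ft_force: [0.5, 0.4, -0.3]
finger_gap: 85.3
grip_force: 0.0
```

```bash
python3 - <<'E'
from bench import viewer
import cv2,pickle,numpy as np
c=viewer.get_calibration("wrist"); im=viewer.snapshot("wrist"); pickle.dump(c,open("w4.pkl","wb"))
t=viewer.snapshot("top")
a=cv2.resize(t[115:275,345:470],None,fx=3,fy=3,interpolation=2); 
out=np.zeros((480,800,3),np.uint8); out[:480,:375]=a; out[:400,375:]=im[:,130:555]
cv2.imwrite("pics/w4.png",cv2.convertScaleAbs(out[:,:,::-1],alpha=1.4))
E
python3 go.py 545.3 208.5 240 149.6
```

```text
t 14.15 pos [ 610.8 -151.6  242.2] rot [-1.799e+02  1.000e-01  3.350e+01] gap 85.6 grip 0.0 F [-0.9  0.4 -0.1]
shift [ 0.3606 -0.8411  0.0062] turn [-3.000e-04 -1.000e-04 -3.224e-01]
```

View pics/w4.png

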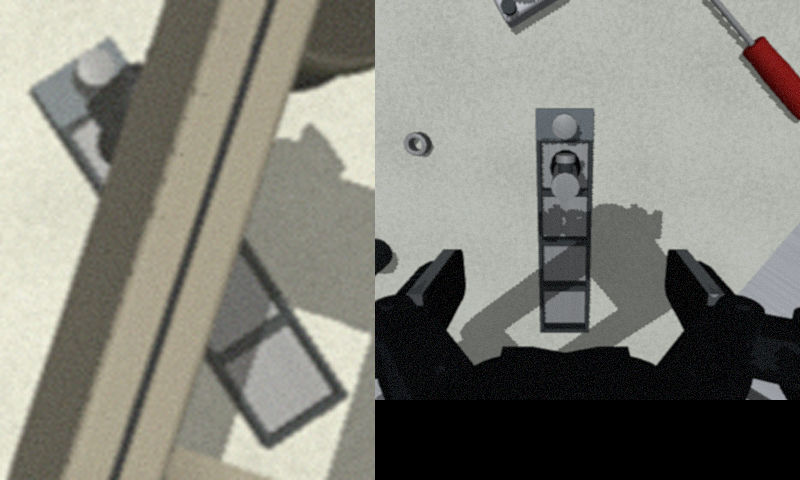

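The injector stands upright in compartment 1, with its head at wrist pixel (320,185). Dividers are at rows ~192, 239 and 284, and the far end is at row ~331.

Run:
```python
from h import *
import pickle
W=pickle.load(open("w4.pkl","rb"))
f=lambda p,z:least_squares(lambda q:proj(W,np.array([*q,z]))-p,[550,-190]).x
print("head",f((320,185),115).round(1))
a=np.radians(-56.7); ry=np.array([-np.sin(a),np.cos(a)])
print(np.degrees(np.arctan2(*(f((320,126),68)-f((319.5,328),20))[::-1])))
for p,z,y in(((320,126),68,136),((320,141),20,118),((320.5,192),20,60),((320,239),20,0),((319.5,284),20,-60),((319.5,330),20,-120)):
    q=f(p,z); print(y,q.round(1),"centre",(q-ry*y).round(1))
```

```text
head [ 614.4 -149.3]
33.3285376194718
136 [ 651.5 -124.8] centre [ 537.8 -199.4]
118 [ 635.8 -135.2] centre [ 537.1 -200. ]
60 [ 588.9 -166.8] centre [ 538.7 -199.8]
0 [ 541.4 -197.6] centre [ 541.4 -197.6]
-60 [ 492.2 -229.4] centre [ 542.4 -196.4]
-120 [ 438.  -265.2] centre [ 538.3 -199.3]
```

Request:
carry_out --increments '[0.015, -0.04, 0, 0, 0, -0.01, 1, 0.04, -0.1, 0, 0, 0, -0.03, 1, 0.08, -0.19, 0, 0, 0, -0.055, 1, 0.125, -0.3, 0, 0, 0, -0.08, 1, 0.17, -0.41, 0, 0, 0, -0.105, 1, 0.22, -0.52, 0, 0, 0, -0.13, 1, 0.27, -0.63, 0, 0, 0, -0.155, 1, 0.31, -0.73, 0, 0, 0, -0.18, 1, 0.33, -0.78, 0, 0, 0, -0.2, 1, 0.33, -0.78, 0, 0, 0, -0.2, 1]'

```text
time: 15.4
tool_pos: [548.4, 182.7, 242.9]
tcp_rot: [-180.0, -0.0, 105.7]
ft_force: [1.1, 0.1, 0.4]
finger_gap: 85.7
grip_force: 0.0
```

```bash
python3 go.py 544 209.5 73 149.6
```

```text
t 15.4 pos [548.4 182.7 242.9] rot [-180.    -0.   105.7] gap 85.7 grip 0.0 F [1.1 0.1 0.4]
shift [0.0675 0.0078 0.4247] turn [-1.00e-04 -1.00e-04 -1.22e-01]
```

Request:
carry_out --increments '[0.02, 0.002, 0, 0, 0, -0.02, 1, 0.045, 0.005, 0.02, 0, 0, -0.045, 1, 0.06, 0.007, 0.05, 0, 0, -0.07, 1, 0.068, 0.008, 0.08, 0, 0, -0.095, 1, 0.068, 0.008, 0.12, 0, 0, -0.115, 1, 0.068, 0.008, 0.19, 0, 0, -0.122, 1, 0.068, 0.008, 0.28, 0, 0, -0.122, 1, 0.068, 0.008, 0.37, 0, 0, -0.122, 1, 0.068, 0.008, 0.425, 0, 0, -0.122, 1, 0.068, 0.008, 0.425, 0, 0, -0.122, 1]'

```text
time: 16.65
tool_pos: [543.2, 206.6, 70.8]
tcp_rot: [-179.8, -0.2, 149.3]
ft_force: [-1.4, 0.1, 0.1]
finger_gap: 85.3
grip_force: 0.0
```

Request:
carry_out --increments '[0, 0, 0, 0, 0, 0, 0.4, 0, 0, 0, 0, 0, 0, 0, 0, 0, 0, 0, 0, 0, -0.3, 0, 0, 0, 0, 0, 0, -0.6, 0, 0, 0, 0, 0, 0, -1, 0, 0, 0, 0, 0, 0, -1, 0, 0, 0, 0, 0, 0, -1, 0, 0, 0, 0, 0, 0, -1, 0, 0, 0, 0, 0, 0, -1, 0, 0, 0, 0, 0, 0, -1]' --force 50

```text
time: 17.9
tool_pos: [545.6, 208.6, 74.5]
tcp_rot: [179.9, 0.1, 149.4]
ft_force: [-0.3, 0.7, 6.9]
finger_gap: 25.2
grip_force: 48.9
```

Request:
carry_out --increments '[0, 0, -0.02, 0, 0, 0, -1, 0, 0, -0.06, 0, 0, 0, -1, 0, 0, -0.12, 0, 0, 0, -1, 0, 0, -0.19, 0, 0, 0, -1, 0, 0, -0.26, 0, 0, 0, -1, 0, 0, -0.32, 0, 0, 0, -1, 0, 0, -0.37, 0, 0, 0, -1, 0, 0, -0.4, 0, 0, 0, -1, 0, 0, -0.413, 0, 0, 0, -1, 0, 0, -0.413, 0, 0, 0, -1]'

```text
time: 19.15
tool_pos: [544.7, 208.2, 238.1]
tcp_rot: [-180.0, -0.0, 149.4]
ft_force: [-0.3, -0.7, -3.2]
finger_gap: 25.4
grip_force: 49.3
```

```bash
python3 go.py 561 -184 240 33.3
python3 - <<'E'
from bench import viewer
import cv2
im=viewer.snapshot("wrist"); cv2.imwrite("pics/w5.png",cv2.convertScaleAbs(im[:,:,::-1],alpha=1.4))
E
```

```text
t 19.15 pos [544.7 208.2 238.1] rot [-180.    -0.   149.4] gap 25.4 grip 49.3 F [-0.3 -0.7 -3.2]
shift [-0.5337 -0.8236 -0.0046] turn [-1.000e-04  0.000e+00  3.226e-01]
```

View pics/w5.png

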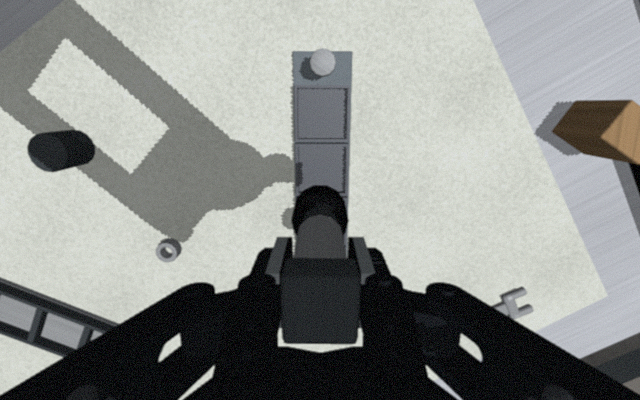

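The square injector is held upright, with its head centred at about (320,302), the same offset as before. Carrying it to compartment 2.

Request:
carry_out --increments '[-0.02, -0.03, 0, 0, 0, 0.01, -1, -0.06, -0.09, 0, 0, 0, 0.03, -1, -0.11, -0.17, 0, 0, 0, 0.055, -1, -0.17, -0.26, 0, 0, 0, 0.08, -1, -0.23, -0.355, 0, 0, 0, 0.105, -1, -0.29, -0.445, 0, 0, 0, 0.13, -1, -0.34, -0.525, 0, 0, 0, 0.15, -1, -0.38, -0.585, 0, 0, 0, 0.17, -1, -0.4, -0.615, 0, 0, 0, 0.18, -1, -0.4, -0.615, 0, 0, 0, 0.18, -1]'

```text
time: 20.45
tool_pos: [556.9, -85.7, 237.3]
tcp_rot: [-179.9, -0.0, 84.6]
ft_force: [0.2, 0.9, -3.3]
finger_gap: 25.6
grip_force: 49.4
```

```bash
python3 go.py 561 -184 240 33.3
```

```text
t 20.45 pos [556.9 -85.7 237.3] rot [-179.9   -0.    84.6] gap 25.6 grip 49.4 F [ 0.2  0.9 -3.3]
shift [-0.2436  0.0334 -0.0068] turn [-3.000e-04  1.000e-04  1.424e-01]
```

Request:
carry_out --increments '[-0.02, 0.003, 0, 0, 0, 0.01, -1, -0.06, 0.008, 0, 0, 0, 0.035, -1, -0.11, 0.015, 0, 0, 0, 0.06, -1, -0.16, 0.022, 0, 0, 0, 0.085, -1, -0.2, 0.028, 0, 0, 0, 0.11, -1, -0.23, 0.032, -0.007, 0, 0, 0.13, -1, -0.244, 0.033, -0.007, 0, 0, 0.142, -1, -0.244, 0.033, -0.007, 0, 0, 0.142, -1, -0.244, 0.033, -0.007, 0, 0, 0.142, -1, -0.244, 0.033, -0.007, 0, 0, 0.142, -1]'

```text
time: 21.7
tool_pos: [561.6, -182.7, 241.1]
tcp_rot: [-180.0, 0.0, 33.6]
ft_force: [-0.3, -0.6, -3.2]
finger_gap: 25.4
grip_force: 49.4
```

```bash
python3 go.py 561 -184 76 33.3
```

```text
t 21.7 pos [ 561.6 -182.7  241.1] rot [-180.     0.    33.6] gap 25.4 grip 49.4 F [-0.3 -0.6 -3.2]
shift [-0.003   0.0021  0.4128] turn [-0.0001  0.      0.0009]
```

Request:
carry_out --increments '[-0.003, 0.002, 0.02, 0, 0, 0, -1, -0.003, 0.002, 0.07, 0, 0, 0, -1, -0.003, 0.002, 0.14, 0, 0, 0, -1, -0.003, 0.002, 0.21, 0, 0, 0, -1, -0.003, 0.002, 0.28, 0, 0, 0, -1, -0.003, 0.002, 0.34, 0, 0, 0, -1, -0.003, 0.002, 0.38, 0, 0, 0, -1, -0.003, 0.002, 0.4, 0, 0, 0, -1, -0.003, 0.002, 0.413, 0, 0, 0, -1, -0.003, 0.002, 0.413, 0, 0, 0, -1]'

```text
time: 22.95
tool_pos: [561.2, -184.7, 76.4]
tcp_rot: [180.0, -0.0, 33.5]
ft_force: [-0.7, 1.1, -2.5]
finger_gap: 25.2
grip_force: 49.4
```

Request:
carry_out --increments '[0, 0, 0.003, 0, 0, 0, -1, 0, 0, 0.006, 0, 0, 0, -1, 0, 0, 0.009, 0, 0, 0, -1, 0, 0, 0.011, 0, 0, 0, -1, 0, 0, 0.011, 0, 0, 0, -1, 0, 0, 0.011, 0, 0, 0, -1, 0, 0, 0.011, 0, 0, 0, -1, 0, 0, 0.011, 0, 0, 0, -1, 0, 0, 0.011, 0, 0, 0, -1, 0, 0, 0.011, 0, 0, 0, -1]'

```text
time: 24.2
tool_pos: [561.0, -184.6, 71.7]
tcp_rot: [-180.0, 0.0, 33.5]
ft_force: [0.5, 0.2, -3.1]
finger_gap: 25.1
grip_force: 49.4
```

Request:
carry_out --increments '[0, 0, 0.001, 0, 0, 0, -1, 0, 0, 0.002, 0, 0, 0, -1, 0, 0, 0.003, 0, 0, 0, -1, 0, 0, 0.004, 0, 0, 0, -1, 0, 0, 0.005, 0, 0, 0, -1, 0, 0, 0.006, 0, 0, 0, -1, 0, 0, 0.006, 0, 0, 0, -1, 0, 0, 0.006, 0, 0, 0, -1, 0, 0, 0.006, 0, 0, 0, -1, 0, 0, 0.006, 0, 0, 0, -1]'

```text
time: 25.45
tool_pos: [562.1, -184.9, 71.5]
tcp_rot: [179.9, -0.1, 33.5]
ft_force: [-5.2, 3.0, 12.0]
finger_gap: 24.9
grip_force: 50.1
```

Request:
carry_out --increments '[0, 0, -0.003, 0, 0, 0, -1, 0, 0, -0.005, 0, 0, 0, -1, 0, 0, -0.005, 0, 0, 0, -0.6, 0, 0, -0.005, 0, 0, 0, -0.3, 0, 0, -0.005, 0, 0, 0, 0, 0, 0, -0.005, 0, 0, 0, 0.4, 0, 0, -0.005, 0, 0, 0, 1, 0, 0, -0.005, 0, 0, 0, 1, 0, 0, -0.005, 0, 0, 0, 1, 0, 0, -0.005, 0, 0, 0, 1]'

```text
time: 26.7
tool_pos: [561.0, -184.6, 71.3]
tcp_rot: [-180.0, 0.0, 33.5]
ft_force: [-0.1, -0.7, -0.4]
finger_gap: 85.2
grip_force: 0.0
```

Request:
carry_out --increments '[0, 0, -0.03, 0, 0, 0, 1, 0, 0, -0.09, 0, 0, 0, 1, 0, 0, -0.17, 0, 0, 0, 1, 0, 0, -0.26, 0, 0, 0, 1, 0, 0, -0.34, 0, 0, 0, 1, 0, 0, -0.4, 0, 0, 0, 1, 0, 0, -0.43, 0, 0, 0, 1, 0, 0, -0.43, 0, 0, 0, 1, 0, 0, -0.43, 0, 0, 0, 1, 0, 0, -0.43, 0, 0, 0, 1]'

```text
time: 27.95
tool_pos: [560.3, -184.3, 241.7]
tcp_rot: [-179.9, 0.1, 33.5]
ft_force: [0.0, 0.2, -1.2]
finger_gap: 85.4
grip_force: 0.0
```

```bash
python3 go.py 598 179.5 240 149.6;  python3 - <<'E'
from bench import viewer
import cv2,pickle
c=viewer.get_calibration("wrist"); im=viewer.snapshot("wrist"); pickle.dump(c,open("w6.pkl","wb"))
cv2.imwrite("pics/w6.png",cv2.convertScaleAbs(im[:,:,::-1],alpha=1.4))
E
```

```text
t 27.95 pos [ 560.3 -184.3  241.7] rot [-1.799e+02  1.000e-01  3.350e+01] gap 85.4 grip 0.0 F [ 0.   0.2 -1.2]
shift [ 0.5808 -0.7063  0.005 ] turn [-4.000e-04 -2.000e-04 -3.224e-01]
```

View pics/w6.png

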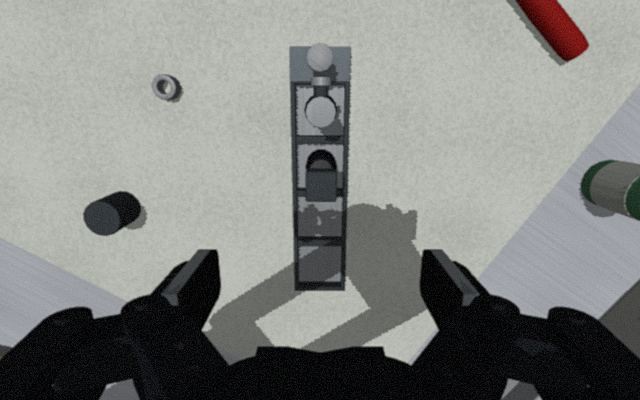

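Both injectors stand centred, with heads at (321,110) and (321,185). Next is round.

Request:
carry_out --increments '[0.025, -0.03, 0, 0, 0, -0.01, 1, 0.07, -0.085, 0, 0, 0, -0.03, 1, 0.13, -0.16, 0, 0, 0, -0.055, 1, 0.2, -0.24, 0, 0, 0, -0.08, 1, 0.28, -0.34, 0, 0, 0, -0.105, 1, 0.36, -0.44, 0, 0, 0, -0.13, 1, 0.43, -0.525, 0, 0, 0, -0.155, 1, 0.49, -0.6, 0, 0, 0, -0.18, 1, 0.53, -0.645, 0, 0, 0, -0.2, 1, 0.53, -0.645, 0, 0, 0, -0.2, 1]'

```text
time: 29.25
tool_pos: [594.6, 150.2, 242.9]
tcp_rot: [-180.0, -0.0, 105.8]
ft_force: [-0.0, 0.4, -0.8]
finger_gap: 85.4
grip_force: 0.0
```

```bash
python3 go.py 598 179.5 73 149.6
```

```text
t 29.25 pos [594.6 150.2 242.9] rot [-180.    -0.   105.8] gap 85.4 grip 0.0 F [-0.   0.4 -0.8]
shift [0.0679 0.0284 0.4248] turn [-0.000e+00 -1.000e-04 -1.215e-01]
```

Request:
carry_out --increments '[0.02, 0.009, 0, 0, 0, -0.02, 1, 0.045, 0.019, 0.02, 0, 0, -0.045, 1, 0.06, 0.026, 0.04, 0, 0, -0.07, 1, 0.068, 0.028, 0.07, 0, 0, -0.095, 1, 0.068, 0.028, 0.11, 0, 0, -0.115, 1, 0.068, 0.028, 0.19, 0, 0, -0.122, 1, 0.068, 0.028, 0.28, 0, 0, -0.122, 1, 0.068, 0.028, 0.37, 0, 0, -0.122, 1, 0.068, 0.028, 0.42, 0, 0, -0.122, 1, 0.068, 0.028, 0.42, 0, 0, -0.122, 1]'

```text
time: 30.5
tool_pos: [597.4, 176.2, 73.6]
tcp_rot: [-179.9, -0.1, 149.4]
ft_force: [0.0, 0.1, 0.0]
finger_gap: 85.4
grip_force: 0.0
```

Request:
carry_out --increments '[0, 0, 0, 0, 0, 0, 0.4, 0, 0, 0, 0, 0, 0, 0, 0, 0, 0, 0, 0, 0, -0.3, 0, 0, 0, 0, 0, 0, -0.6, 0, 0, 0, 0, 0, 0, -1, 0, 0, 0, 0, 0, 0, -1, 0, 0, 0, 0, 0, 0, -1, 0, 0, 0, 0, 0, 0, -1, 0, 0, 0, 0, 0, 0, -1, 0, 0, 0, 0, 0, 0, -1]' --force 50

```text
time: 31.75
tool_pos: [599.7, 177.0, 76.6]
tcp_rot: [179.9, 0.1, 149.4]
ft_force: [-0.2, 1.2, 6.6]
finger_gap: 28.1
grip_force: 48.8
```

Request:
carry_out --increments '[0, 0, -0.02, 0, 0, 0, -1, 0, 0, -0.06, 0, 0, 0, -1, 0, 0, -0.12, 0, 0, 0, -1, 0, 0, -0.19, 0, 0, 0, -1, 0, 0, -0.26, 0, 0, 0, -1, 0, 0, -0.32, 0, 0, 0, -1, 0, 0, -0.37, 0, 0, 0, -1, 0, 0, -0.4, 0, 0, 0, -1, 0, 0, -0.413, 0, 0, 0, -1, 0, 0, -0.413, 0, 0, 0, -1]'

```text
time: 33.0
tool_pos: [598.6, 176.7, 240.1]
tcp_rot: [-180.0, -0.0, 149.4]
ft_force: [0.4, -0.2, -2.7]
finger_gap: 28.2
grip_force: 49.4
```

```bash
python3 go.py 511 -217 240 33.3
python3 - <<'E'
from bench import viewer
import cv2
im=viewer.snapshot("wrist"); cv2.imwrite("pics/w7.png",cv2.convertScaleAbs(im[:,:,::-1],alpha=1.6))
E
```

```text
t 33.0 pos [598.6 176.7 240.1] rot [-180.    -0.   149.4] gap 28.2 grip 49.4 F [ 0.4 -0.2 -2.7]
shift [-3.118e-01 -9.589e-01  5.000e-04] turn [-1.000e-04  0.000e+00  3.226e-01]
```

View pics/w7.png

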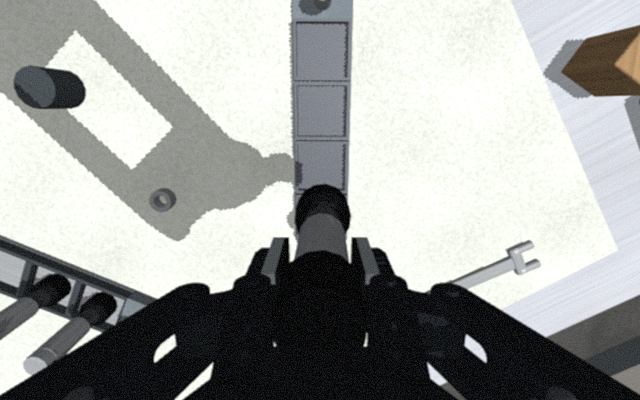

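Round is held upright: foot at (322,212) and barrel centred. Carrying it to compartment 3.

Request:
carry_out --increments '[-0.012, -0.035, 0, 0, 0, 0.01, -1, -0.035, -0.105, 0, 0, 0, 0.03, -1, -0.065, -0.2, 0, 0, 0, 0.055, -1, -0.1, -0.305, 0, 0, 0, 0.08, -1, -0.135, -0.415, 0, 0, 0, 0.105, -1, -0.17, -0.52, 0, 0, 0, 0.13, -1, -0.2, -0.615, 0, 0, 0, 0.15, -1, -0.225, -0.69, 0, 0, 0, 0.17, -1, -0.24, -0.735, 0, 0, 0, 0.18, -1, -0.24, -0.735, 0, 0, 0, 0.18, -1]'

```text
time: 34.3
tool_pos: [531.5, -126.0, 239.9]
tcp_rot: [-179.9, -0.0, 84.6]
ft_force: [0.2, 1.1, -3.1]
finger_gap: 28.3
grip_force: 49.6
```

```bash
python3 go.py 511 -217 240 33.3
```

```text
t 34.3 pos [ 531.5 -126.   239.9] rot [-179.9   -0.    84.6] gap 28.3 grip 49.6 F [ 0.2  1.1 -3.1]
shift [-0.2314 -0.0296 -0.0004] turn [-0.0002  0.      0.1424]
```

Request:
carry_out --increments '[-0.02, -0.002, 0, 0, 0, 0.01, -1, -0.06, -0.008, 0, 0, 0, 0.035, -1, -0.11, -0.014, 0, 0, 0, 0.06, -1, -0.16, -0.02, 0, 0, 0, 0.085, -1, -0.2, -0.026, 0, 0, 0, 0.11, -1, -0.225, -0.029, 0, 0, 0, 0.13, -1, -0.231, -0.03, 0, 0, 0, 0.142, -1, -0.231, -0.03, 0, 0, 0, 0.142, -1, -0.231, -0.03, 0, 0, 0, 0.142, -1, -0.231, -0.03, 0, 0, 0, 0.142, -1]'

```text
time: 35.55
tool_pos: [511.6, -215.6, 240.4]
tcp_rot: [-180.0, -0.0, 33.6]
ft_force: [-0.6, -0.1, -2.3]
finger_gap: 28.0
grip_force: 49.6
```

```bash
python3 go.py 511 -217 79 33.3
```

```text
t 35.55 pos [ 511.6 -215.6  240.4] rot [-180.    -0.    33.6] gap 28.0 grip 49.6 F [-0.6 -0.1 -2.3]
shift [-0.0032  0.0023  0.4036] turn [-0.    -0.     0.001]
```

Request:
carry_out --increments '[-0.003, 0.002, 0.02, 0, 0, 0, -1, -0.003, 0.002, 0.07, 0, 0, 0, -1, -0.003, 0.002, 0.14, 0, 0, 0, -1, -0.003, 0.002, 0.21, 0, 0, 0, -1, -0.003, 0.002, 0.28, 0, 0, 0, -1, -0.003, 0.002, 0.34, 0, 0, 0, -1, -0.003, 0.002, 0.38, 0, 0, 0, -1, -0.003, 0.002, 0.4, 0, 0, 0, -1, -0.003, 0.002, 0.408, 0, 0, 0, -1, -0.003, 0.002, 0.408, 0, 0, 0, -1]'

```text
time: 36.8
tool_pos: [511.2, -217.7, 77.8]
tcp_rot: [180.0, -0.0, 33.5]
ft_force: [0.3, -0.6, -2.4]
finger_gap: 28.3
grip_force: 49.6
```

Request:
carry_out --increments '[0, 0, 0.002, 0, 0, 0, -1, 0, 0, 0.004, 0, 0, 0, -1, 0, 0, 0.006, 0, 0, 0, -1, 0, 0, 0.008, 0, 0, 0, -1, 0, 0, 0.009, 0, 0, 0, -1, 0, 0, 0.009, 0, 0, 0, -1, 0, 0, 0.009, 0, 0, 0, -1, 0, 0, 0.009, 0, 0, 0, -1, 0, 0, 0.009, 0, 0, 0, -1, 0, 0, 0.009, 0, 0, 0, -1]'

```text
time: 38.05
tool_pos: [510.8, -217.4, 73.8]
tcp_rot: [180.0, -0.0, 33.5]
ft_force: [0.2, 0.4, -1.2]
finger_gap: 28.1
grip_force: 49.6
```

Touching. Releasing and rising.

Request:
carry_out --increments '[0, 0, 0.001, 0, 0, 0, -0.6, 0, 0, 0.001, 0, 0, 0, -0.4, 0, 0, 0.001, 0, 0, 0, -0.2, 0, 0, 0.001, 0, 0, 0, 0, 0, 0, 0.001, 0, 0, 0, 0.3, 0, 0, 0.001, 0, 0, 0, 0.6, 0, 0, 0.001, 0, 0, 0, 1, 0, 0, 0.001, 0, 0, 0, 1, 0, 0, 0.001, 0, 0, 0, 1, 0, 0, 0.001, 0, 0, 0, 1]'

```text
time: 39.3
tool_pos: [510.8, -217.4, 73.3]
tcp_rot: [-180.0, -0.0, 33.5]
ft_force: [-0.6, -0.4, 1.0]
finger_gap: 85.5
grip_force: 0.0
```

Request:
carry_out --increments '[0, 0, -0.03, 0, 0, 0, 1, 0, 0, -0.09, 0, 0, 0, 1, 0, 0, -0.17, 0, 0, 0, 1, 0, 0, -0.26, 0, 0, 0, 1, 0, 0, -0.34, 0, 0, 0, 1, 0, 0, -0.4, 0, 0, 0, 1, 0, 0, -0.42, 0, 0, 0, 1, 0, 0, -0.42, 0, 0, 0, 1, 0, 0, -0.42, 0, 0, 0, 1, 0, 0, -0.42, 0, 0, 0, 1]'

```text
time: 40.55
tool_pos: [510.3, -217.1, 239.9]
tcp_rot: [-179.9, 0.1, 33.5]
ft_force: [-0.4, -0.1, -0.5]
finger_gap: 85.2
grip_force: 0.0
```

```bash
python3 go.py 653 148 240 149.6;  python3 - <<'E'
from bench import viewer
import cv2
im=viewer.snapshot("wrist")
cv2.imwrite("pics/w8.png",cv2.convertScaleAbs(im[:,:,::-1],alpha=1.5))
E
```

```text
t 40.55 pos [ 510.3 -217.1  239.9] rot [-1.799e+02  1.000e-01  3.350e+01] gap 85.2 grip 0.0 F [-0.4 -0.1 -0.5]
shift [ 8.016e-01 -5.640e-01  1.000e-04] turn [-4.000e-04 -2.000e-04 -3.224e-01]
```

View pics/w8.png

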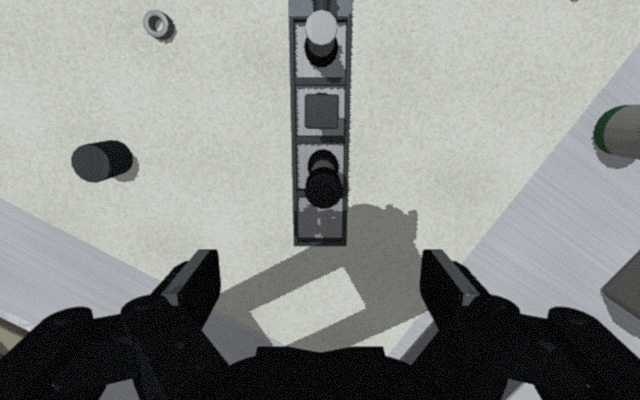

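Three injectors stand upright, with round's head at (324,187). Fetching the stem injector.

Request:
carry_out --increments '[0.035, -0.025, 0, 0, 0, -0.01, 1, 0.1, -0.07, 0, 0, 0, -0.03, 1, 0.18, -0.127, 0, 0, 0, -0.055, 1, 0.28, -0.197, 0, 0, 0, -0.08, 1, 0.39, -0.274, 0, 0, 0, -0.105, 1, 0.5, -0.352, 0, 0, 0, -0.13, 1, 0.6, -0.422, 0, 0, 0, -0.155, 1, 0.68, -0.478, 0, 0, 0, -0.18, 1, 0.73, -0.513, 0, 0, 0, -0.2, 1, 0.73, -0.513, 0, 0, 0, -0.2, 1]'

```text
time: 41.85
tool_pos: [640.7, 117.9, 240.7]
tcp_rot: [-180.0, -0.0, 105.8]
ft_force: [0.2, 0.2, 0.2]
finger_gap: 85.4
grip_force: 0.0
```

```bash
python3 go.py 653 148 75 149.6
```

```text
t 41.85 pos [640.7 117.9 240.7] rot [-180.    -0.   105.8] gap 85.4 grip 0.0 F [0.2 0.2 0.2]
shift [0.0637 0.0503 0.4143] turn [-0.000e+00 -1.000e-04 -1.215e-01]
```

Request:
carry_out --increments '[0.02, 0.015, 0, 0, 0, -0.02, 1, 0.045, 0.034, 0.02, 0, 0, -0.045, 1, 0.06, 0.046, 0.04, 0, 0, -0.07, 1, 0.068, 0.051, 0.07, 0, 0, -0.095, 1, 0.068, 0.051, 0.11, 0, 0, -0.115, 1, 0.068, 0.051, 0.19, 0, 0, -0.122, 1, 0.068, 0.051, 0.28, 0, 0, -0.122, 1, 0.068, 0.051, 0.36, 0, 0, -0.122, 1, 0.068, 0.051, 0.414, 0, 0, -0.122, 1, 0.068, 0.051, 0.414, 0, 0, -0.122, 1]'

```text
time: 43.1
tool_pos: [651.6, 146.1, 73.5]
tcp_rot: [-179.9, -0.2, 149.4]
ft_force: [0.1, -0.1, 0.5]
finger_gap: 85.3
grip_force: 0.0
```

Request:
carry_out --increments '[0, 0, 0, 0, 0, 0, 0.4, 0, 0, 0, 0, 0, 0, 0, 0, 0, 0, 0, 0, 0, -0.3, 0, 0, 0, 0, 0, 0, -0.6, 0, 0, 0, 0, 0, 0, -1, 0, 0, 0, 0, 0, 0, -1, 0, 0, 0, 0, 0, 0, -1, 0, 0, 0, 0, 0, 0, -1, 0, 0, 0, 0, 0, 0, -1, 0, 0, 0, 0, 0, 0, -1]' --force 50

```text
time: 44.35
tool_pos: [654.1, 146.6, 77.0]
tcp_rot: [179.9, 0.1, 149.4]
ft_force: [-1.0, -1.0, 6.1]
finger_gap: 23.7
grip_force: 48.6
```

Request:
carry_out --increments '[0, 0, -0.02, 0, 0, 0, -1, 0, 0, -0.06, 0, 0, 0, -1, 0, 0, -0.12, 0, 0, 0, -1, 0, 0, -0.19, 0, 0, 0, -1, 0, 0, -0.26, 0, 0, 0, -1, 0, 0, -0.32, 0, 0, 0, -1, 0, 0, -0.37, 0, 0, 0, -1, 0, 0, -0.4, 0, 0, 0, -1, 0, 0, -0.413, 0, 0, 0, -1, 0, 0, -0.413, 0, 0, 0, -1]'

```text
time: 45.6
tool_pos: [653.2, 146.6, 240.5]
tcp_rot: [-180.0, -0.0, 149.4]
ft_force: [-0.6, -0.7, -3.5]
finger_gap: 23.8
grip_force: 49.2
```

```bash
python3 go.py 460.7 -250 240 33.3
python3 - <<'E'
from bench import viewer
import cv2
im=viewer.snapshot("wrist"); cv2.imwrite("pics/w9.png",cv2.convertScaleAbs(im[:,:,::-1],alpha=1.6))
E
```

```text
t 45.6 pos [653.2 146.6 240.5] rot [-180.    -0.   149.4] gap 23.8 grip 49.2 F [-0.6 -0.7 -3.5]
shift [-0.0897 -1.0983  0.0016] turn [-1.000e-04  0.000e+00  3.226e-01]
```

View pics/w9.png

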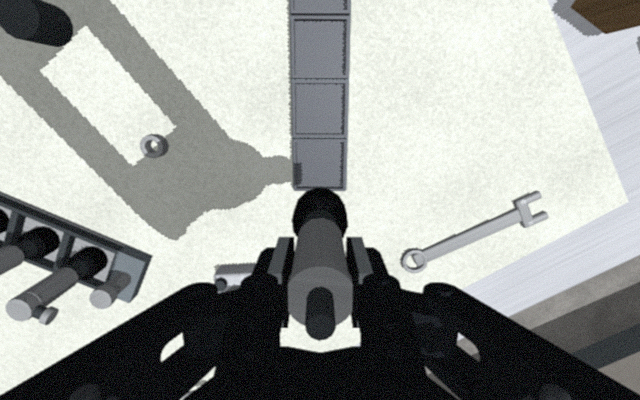

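The stem injector is held upright, foot at (320,213). Carrying it to compartment 4.

Request:
carry_out --increments '[-0.003, -0.04, 0, 0, 0, 0.01, -1, -0.01, -0.12, 0, 0, 0, 0.03, -1, -0.018, -0.22, 0, 0, 0, 0.055, -1, -0.027, -0.33, 0, 0, 0, 0.08, -1, -0.037, -0.45, 0, 0, 0, 0.105, -1, -0.047, -0.57, 0, 0, 0, 0.13, -1, -0.056, -0.68, 0, 0, 0, 0.15, -1, -0.063, -0.77, 0, 0, 0, 0.17, -1, -0.067, -0.82, 0, 0, 0, 0.18, -1, -0.067, -0.82, 0, 0, 0, 0.18, -1]'

```text
time: 46.9
tool_pos: [508.6, -150.6, 240.0]
tcp_rot: [-179.9, -0.0, 84.5]
ft_force: [0.3, 0.5, -4.4]
finger_gap: 23.2
grip_force: 49.7
```

```bash
python3 go.py 460.7 -250 240 33.3
```

```text
t 46.9 pos [ 508.6 -150.6  240. ] rot [-179.9   -0.    84.5] gap 23.2 grip 49.7 F [ 0.3  0.5 -4.4]
shift [-0.2588 -0.0954  0.    ] turn [-2.000e-04  1.000e-04  1.422e-01]
```

Request:
carry_out --increments '[-0.02, -0.007, 0, 0, 0, 0.01, -1, -0.06, -0.022, 0, 0, 0, 0.035, -1, -0.115, -0.042, 0, 0, 0, 0.06, -1, -0.17, -0.063, 0, 0, 0, 0.085, -1, -0.22, -0.081, 0, 0, 0, 0.11, -1, -0.25, -0.092, 0, 0, 0, 0.13, -1, -0.259, -0.096, 0, 0, 0, 0.142, -1, -0.259, -0.096, 0, 0, 0, 0.142, -1, -0.259, -0.096, 0, 0, 0, 0.142, -1, -0.259, -0.096, 0, 0, 0, 0.142, -1]'

```text
time: 48.15
tool_pos: [462.0, -248.6, 240.8]
tcp_rot: [-180.0, -0.0, 33.6]
ft_force: [-0.5, -0.3, -2.8]
finger_gap: 23.7
grip_force: 49.5
```

```bash
python3 go.py 460.7 -250 79 33.3
```

```text
t 48.15 pos [ 462.  -248.6  240.8] rot [-180.    -0.    33.6] gap 23.7 grip 49.5 F [-0.5 -0.3 -2.8]
shift [-0.0046  0.0013  0.4045] turn [-0.     -0.      0.0009]
```

Request:
carry_out --increments '[-0.004, 0.001, 0.02, 0, 0, 0, -1, -0.004, 0.001, 0.07, 0, 0, 0, -1, -0.004, 0.001, 0.14, 0, 0, 0, -1, -0.004, 0.001, 0.21, 0, 0, 0, -1, -0.004, 0.001, 0.28, 0, 0, 0, -1, -0.004, 0.001, 0.34, 0, 0, 0, -1, -0.004, 0.001, 0.38, 0, 0, 0, -1, -0.004, 0.001, 0.4, 0, 0, 0, -1, -0.004, 0.001, 0.408, 0, 0, 0, -1, -0.004, 0.001, 0.408, 0, 0, 0, -1]'

```text
time: 49.4
tool_pos: [461.0, -250.5, 78.2]
tcp_rot: [180.0, -0.0, 33.5]
ft_force: [0.5, -1.2, -3.6]
finger_gap: 23.8
grip_force: 49.4
```

Request:
carry_out --increments '[0, 0, 0.002, 0, 0, 0, -1, 0, 0, 0.004, 0, 0, 0, -1, 0, 0, 0.006, 0, 0, 0, -1, 0, 0, 0.008, 0, 0, 0, -1, 0, 0, 0.009, 0, 0, 0, -1, 0, 0, 0.009, 0, 0, 0, -1, 0, 0, 0.009, 0, 0, 0, -1, 0, 0, 0.009, 0, 0, 0, -1, 0, 0, 0.009, 0, 0, 0, -1, 0, 0, 0.009, 0, 0, 0, -1]'

```text
time: 50.65
tool_pos: [460.6, -250.3, 74.1]
tcp_rot: [-180.0, -0.0, 33.5]
ft_force: [-0.2, -0.6, -3.5]
finger_gap: 23.4
grip_force: 49.5
```

Request:
carry_out --increments '[0, 0, 0.001, 0, 0, 0, -1, 0, 0, 0.002, 0, 0, 0, -1, 0, 0, 0.0025, 0, 0, 0, -1, 0, 0, 0.0025, 0, 0, 0, -1, 0, 0, 0.0025, 0, 0, 0, -1, 0, 0, 0.0025, 0, 0, 0, -1, 0, 0, 0.0025, 0, 0, 0, -1, 0, 0, 0.0025, 0, 0, 0, -1, 0, 0, 0.0025, 0, 0, 0, -1, 0, 0, 0.0025, 0, 0, 0, -1]'

```text
time: 51.9
tool_pos: [461.0, -250.4, 73.9]
tcp_rot: [180.0, -0.0, 33.5]
ft_force: [-2.6, 2.2, 5.2]
finger_gap: 23.6
grip_force: 51.2
```

Touched down. Easing off a little, releasing and rising.

Request:
carry_out --increments '[0, 0, -0.001, 0, 0, 0, -1, 0, 0, -0.002, 0, 0, 0, -1, 0, 0, -0.002, 0, 0, 0, -0.6, 0, 0, -0.002, 0, 0, 0, -0.3, 0, 0, -0.002, 0, 0, 0, 0, 0, 0, -0.002, 0, 0, 0, 0.4, 0, 0, -0.002, 0, 0, 0, 1, 0, 0, -0.002, 0, 0, 0, 1, 0, 0, -0.002, 0, 0, 0, 1, 0, 0, -0.002, 0, 0, 0, 1]'

```text
time: 53.15
tool_pos: [460.6, -250.3, 73.9]
tcp_rot: [-180.0, -0.0, 33.5]
ft_force: [0.4, 0.9, 0.2]
finger_gap: 85.3
grip_force: 0.0
```

Request:
carry_out --increments '[0, 0, -0.03, 0, 0, 0, 1, 0, 0, -0.09, 0, 0, 0, 1, 0, 0, -0.17, 0, 0, 0, 1, 0, 0, -0.26, 0, 0, 0, 1, 0, 0, -0.34, 0, 0, 0, 1, 0, 0, -0.4, 0, 0, 0, 1, 0, 0, -0.42, 0, 0, 0, 1, 0, 0, -0.42, 0, 0, 0, 1, 0, 0, -0.42, 0, 0, 0, 1, 0, 0, -0.42, 0, 0, 0, 1]'

```text
time: 54.4
tool_pos: [460.1, -249.9, 240.6]
tcp_rot: [-179.9, 0.0, 33.5]
ft_force: [-0.7, -0.1, -0.4]
finger_gap: 85.4
grip_force: 0.0
```

Run:
```python
from bench import viewer,sense
import cv2,numpy as np
im=viewer.snapshot("wrist"); s=viewer.snapshot("scene")
out=np.zeros((600,640,3),np.uint8); out[:300]=im[:300]; out[300:,:]=cv2.resize(s[130:290,130:472],(640,300))
cv2.imwrite("pics/w10.png",cv2.convertScaleAbs(out[:,:,::-1],alpha=1.5)); print(sense()["tool_pos"],sense()["ft_force"])
```

```text
[ 460.26028499 -250.05290621  240.99014086] [ 0.31332199 -0.82368056  0.4341355 ]
```

View pics/w10.png

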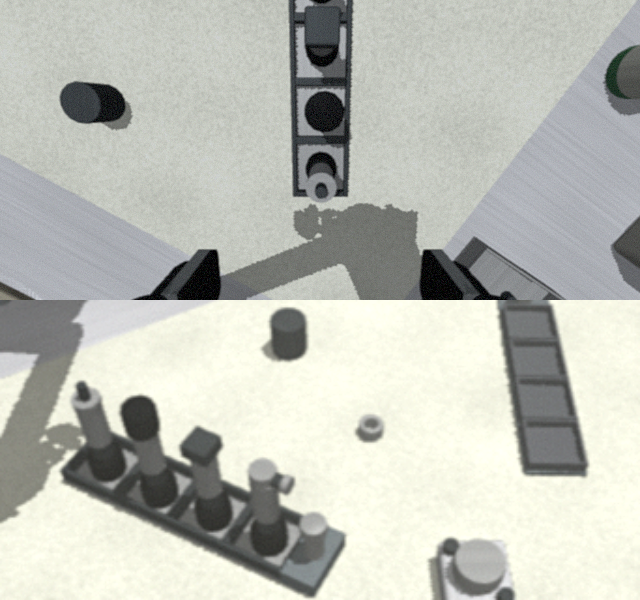

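All four stand upright in the queue rack, each with its foot inside its own compartment. From the post the order is branch, square, round, stem; the wash rack is empty and the gripper is clear.

```bash
python3 -c "
from bench import order
print(order.hand_in())"
```

```text
the job is handed in; nothing more can be done
None
```

I handed the job in at about 54 s of robot time: all four injectors stand upright and released in the queue rack, in the order branch, square, round, stem from the post, and no verdict was returned.

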